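# Scrape out the drain joint of a tiled sink slab

## Task

Take the orange joint scraper out of its stand, set its tip down into the drain joint of the white tiled slab at the blue mark, and draw it slowly (about 2 to 3 cm a second) along the joint, round the bend, to the yellow mark, without letting the tip rise out of the joint on the way. Then lay the scraper down on its side in the green basin to be washed. Leave the basin, tumbler, saucer and kettle lid where they are.

Things in the scene. Friction and masses are not known exactly. Their poses are not given: they have to be found in the camera images.
- slab: White tiled slab, fixed, 160 (x) by 180 (y) by 20 mm; origin under its centre, z up. Between its tiles runs an open L-shaped joint, 16 mm wide, 10 mm deep (dark floor at z 10): from the -y edge along +y at x -35, a square bend at y 40, then along +x at y 40 to the +x edge. Beside it, 22 mm squares on the tiles: blue (x -60, y -70) at the start, yellow (x 60, y 68) at the finish.
- joint_start (a point): Start of the stroke, beside the blue mark: point on the centre line of the joint's floor; axes as the slab's
- joint_leg1a (a point): Point on the centre line of the joint's floor, 37 mm after the start; axes as the slab's
- joint_leg1b (a point): Point on the centre line of the joint's floor, 74 mm after the start; axes as the slab's
- joint_bend (a point): Bend: where the two centre lines meet on the joint's floor, 110 mm after the start; axes as the slab's
- joint_leg2 (a point): Point on the centre line of the joint's floor, 47 mm after the bend; axes as the slab's
- joint_finish (a point): Finish of the stroke, beside the yellow mark: point on the centre line of the joint's floor, 95 mm after the bend; axes as the slab's
- scraper: The orange scraper as a whole, loose, 150 mm long, about 0.12 kg: origin at its tip, z along it towards the handle's end.
- scraper_grip (a point): Where to grip: on the axis of the orange handle, 115 mm from the tip, 35 mm below the handle's end. The handle is square, 24 by 24 mm (faces square to x and y), and runs from 55 to 150 mm from the tip. z points from the tip to the handle's end (up while it stands in the stand).
- scraper_tip (a point): Tip of the scraper: the end of a 43 mm steel shaft 10 mm thick that narrows in its last 12 mm to a round-ended point 6 mm thick; axes as scraper_grip
- stand: Grey square stand, fixed, 70 by 70 by 85 mm high, on a thin foot 110 mm square and 6 mm high; origin at the centre of its underside. The scraper stands upright in it, tip down, the handle's lower 25 mm in a 30 mm square socket with 3 mm play all round; lift it straight up by more than 85 mm to clear.
- basin: Open green plastic basin, loose, 0.7 kg, outside 260 (x) by 200 (y) by 70 mm high, walls and floor 5 mm; origin at the centre of its underside, z up
- tumbler: Glass tumbler, 72 mm wide, 110 mm high; bystander; origin under its centre
- saucer: White saucer, 144 mm wide, 20 mm high; bystander; origin under its centre
- kettle_lid: Aluminium kettle lid with a knob, 110 mm wide, 42 mm high; bystander; origin under its centre

How it is judged:
By the outcome, as a careful person would: the job done as asked, in the order asked, and still so for the second after the job is handed in, with the robot touching nothing.
It also fails if it takes over 67 s, if anything falls off the work surface, if the arm or the gripper's body presses on something with over 40 N, if the wrist force passes 120 N, or if a joint passes its speed limit or range.

## Robot

A 6-joint arm with a two-finger parallel gripper is mounted at the origin on the work surface. World frame = base frame: x ahead of the robot, y to its left, z up, the work surface at z = 0. Lengths are in m, angles in rad, forces in N, time in s.
With the tool pointing down it reaches from about 0.425 to 1.125 m from the base axis. Payload 14.9 kg.
Tool frame: the origin (TCP) lies midway between the tips of the shut fingers; the grasp point (between the pads) lies 19 mm behind it (r.grasp_offset is the distance from the TCP to the grasp point, in m); z points along the fingers, y is the direction in which the jaws open and shut (so a half turn about z gives the same grasp; the last joint's range is limited). The gripper opens to 91 mm and grips with 3 to 60 N. Pads are 32 mm wide; open, the fingers measure 118 mm over their backs; the gripper's body (76 mm by 178 mm) begins 60 mm behind the grasp point.
Start: joints at [1.315, 0.379, 1.734, -0, 1.028, -0.033], TCP at [0.155, 0.683, 0.214] pointing down, gripper open.
Joint ranges: [-2.77, 2.77], [-0.74, 2.19], [0, 2.66], [-1.06, 4.2], [0.31, 2.87], [-3.08, 3.08]. Speed limits (rad/s): [1.89, 1.89, 2.39, 3.14, 3.14, 3.14].

## Interface

Orientations are given as a rotation vector (axis times angle).
In Python, from bench import r, capture, job_done, nets, telemetry gives the robot as it stands. Calls block until the motion is done:
- r.move_to(position, orientation): joint-space move of the TCP to a pose.
- r.movel(position, orientation=None, vel=0.15, f_stop=None): straight line of the TCP; orientation=None keeps the orientation; vel is the mean speed in m/s. With f_stop (N) it stops when the force on the tool has changed by that much, and returns True; else False.
- r.goto_joints(angles): joint-space move.
- r.gripper_open() and r.gripper_close(): open the fingers fully, or close them until they stop; the grip force is fixed at half the most.
- r.dwell(seconds).
- r.inverse_kinematics(position, orientation): joint angles nearest the present ones, or None.
- capture(name): name is "side" or "top"; returns a dict with "frame" (480x640x3 uint8, red, green, blue), "camera_matrix" (3x3 intrinsics, pixels), "cam_to_world" (4x4, takes a point from camera to world coordinates). Camera axes: x right, y up, looking along -z (the intrinsics and any distortion apply to the point x, -y, -z); pixel columns grow to the right and rows downward; lengths in m; the calibration is good to about 2 mm. A picture is of the moment at which its call begins. There is no depth.
A pose or a line that the arm cannot do raises r.MotionError and nothing moves.
- job_done(): hands the job in, once; it reports no verdict.
Trained networks look in the newest picture that a camera, given by its name, has taken for a name from the list of things; names that differ only in an ending like _2 or _b are one class to them, and where a whole thing is asked for, a point or a joint stands for the part that bears it (a point fixed in the world has none). Each returns a list of dicts, best first, with "p" (0 to 1); they miss things now and then, are a little off and sometimes report something else, mostly with a low value. They report only what shows in the picture. A call takes as long as a camera call.
- nets.recognise(camera, label): "pixel" ([column, row] in pixels, amid what is visible of it).
- nets.silhouettes(camera, label): "mask" (480x640 bool, what is visible of it) and "pixel" ([column, row] in pixels, amid what is visible of it).
Readings, each from a call of its own:
- telemetry.read_t(): time.
- telemetry.read_qpos(): joint angles.
- telemetry.read_dq(): joint speeds.
- telemetry.read_effort(): joint torques, N m.
- telemetry.read_eef_pos(): TCP position.
- telemetry.read_tcp_rot(): TCP orientation.
- telemetry.read_force(): force on the tool from outside, world axes, zero at the start.
- telemetry.read_ft_torque(): the same for the moment, N m.
- telemetry.read_grip_width(): finger opening in m.
Only numpy, scipy, OpenCV 4.12 (cv2) and the standard library are available. Lean on these libraries where they do the work, as an engineer would, in place of code of your own. Each camera call takes 0.05 s, during which the arm holds its last target. There are 200 camera calls.

## Working session

There is one attempt and no reset: what is moved stays moved. The work goes in short steps, each a Python script; the robot and the scene stay as the last script left them, time stands still between calls to the robot, and variables do not carry over. Pictures are saved under pics/ and viewed, about 8 in all and at most 12, crops included, and the job is handed in when it is done.

```bash
mkdir -p pics; ls
python3 - <<'E'
from bench import r,capture,nets,telemetry
import cv2,numpy as np
for c in("top","side"):
    d=capture(c); cv2.imwrite(f"pics/{c}0.png",d["frame"][:,:,::-1])
    print(c,d["camera_matrix"].round(1).tolist(),d["cam_to_world"].round(4).tolist(),[k for k in d])
    for l in("slab","scraper","scraper_grip","scraper_tip","stand","basin","tumbler","saucer","kettle_lid","joint_start","joint_bend","joint_finish"):
        print(l,[(np.round(x["pixel"]).tolist(),round(x["p"],2)) for x in nets.recognise(c,l)[:2]])
print(telemetry.read_t(),telemetry.read_tcp_rot(),r.grasp_offset)
E
```

```text
pics
top [[528.0, 0.0, 314.2], [0.0, 528.0, 234.3], [0.0, 0.0, 1.0]] [[-0.0163, 0.9976, -0.0674, 0.5401], [-0.9999, -0.0164, -0.0004, -0.0135], [-0.0015, 0.0674, 0.9977, 1.231], [0.0, 0.0, 0.0, 1.0]] ['frame', 'camera_matrix', 'cam_to_world']
slab [([314.0, 277.0], 0.97), ([173.0, 317.0], 0.33)]
scraper [([474.0, 320.0], 0.56)]
scraper_grip [([474.0, 322.0], 0.85)]
scraper_tip [([472.0, 318.0], 0.51)]
stand [([458.0, 315.0], 0.95), ([319.0, 276.0], 0.75)]
basin [([173.0, 320.0], 0.6)]
tumbler [([431.0, 184.0], 0.55)]
saucer [([310.0, 159.0], 0.93)]
kettle_lid [([197.0, 194.0], 0.68), ([316.0, 272.0], 0.44)]
joint_start [([317.0, 274.0], 0.84), ([429.0, 184.0], 0.32)]
joint_bend [([317.0, 277.0], 0.64)]
joint_finish [([312.0, 163.0], 0.22)]
side [[584.5, 0.0, 324.9], [0.0, 584.5, 236.0], [0.0, 0.0, 1.0]] [[0.8173, 0.3114, -0.4848, -0.0442], [-0.5757, 0.4761, -0.6647, -0.9218], [0.0239, 0.8224, 0.5684, 0.8809], [0.0, 0.0, 0.0, 1.0]] ['frame', 'camera_matrix', 'cam_to_world']
slab [([293.0, 282.0], 0.84), ([378.0, 243.0], 0.16)]
scraper [([341.0, 354.0], 0.79)]
scraper_grip [([345.0, 350.0], 0.57)]
scraper_tip [([341.0, 352.0], 0.55)]
stand [([341.0, 391.0], 0.87)]
basin [([196.0, 224.0], 0.93), ([377.0, 242.0], 0.44)]
tumbler [([431.0, 295.0], 0.86)]
saucer [([378.0, 244.0], 0.93), ([295.0, 284.0], 0.43)]
kettle_lid [([302.0, 210.0], 0.67)]
joint_start [([290.0, 286.0], 0.88), ([299.0, 208.0], 0.6)]
joint_bend [([292.0, 282.0], 0.97)]
joint_finish [([294.0, 282.0], 0.87)]
1.3 [-3.49251159e-01 -3.12211568e+00  1.05196861e-04] 0.0188
```

View pics/top0.png

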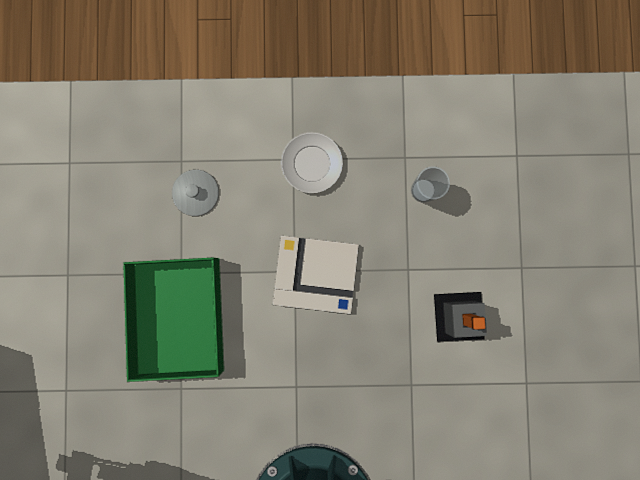

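View pics/side0.png

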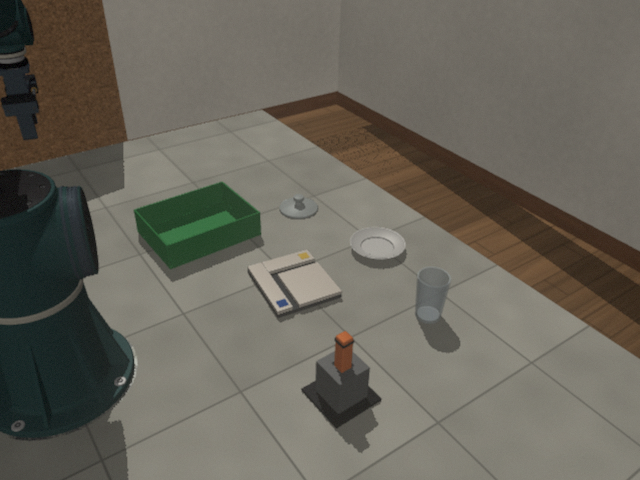

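```bash
cat > h.py <<'E'
from bench import r,capture,nets,telemetry
import cv2,numpy as np
from scipy.optimize import least_squares
from scipy.spatial.transform import Rotation as R
def proj(d,P):
    T=d["cam_to_world"];p=(np.atleast_2d(P)-T[:3,3])@T[:3,:3]
    q=p*[1,-1,-1]; uv=q@np.asarray(d["camera_matrix"]).T; return uv[:,:2]/uv[:,2:]
def onplane(d,px,z):
    T=d["cam_to_world"];px=np.atleast_2d(px).astype(float)
    q=np.c_[px,np.ones(len(px))]@np.linalg.inv(d["camera_matrix"]).T
    v=(q*[1,-1,-1])@T[:3,:3].T; return T[:3,3]+v*((z-T[2,3])/v[:,2:])
def tri(ds,pxs):
    return least_squares(lambda X:np.concatenate([(proj(d,X)[0]-p) for d,p in zip(ds,pxs)]),[.5,0,.1])
def hsv(d): return cv2.cvtColor(d["frame"],cv2.COLOR_RGB2HSV)
def blob(m):
    n,l,s,c=cv2.connectedComponentsWithStats(m.astype(np.uint8)); i=1+np.argmax(s[1:,4]); return c[i],s[i,4],l==i
E
python3 - <<'E'
from h import *
ds={c:capture(c) for c in("top","side")}
px={}
for c,d in ds.items():
    H=hsv(d).astype(int);h,s,v=H[...,0],H[...,1],H[...,2]
    for n,m in dict(blue=(abs(h-112)<12)&(s>150),yellow=(abs(h-22)<5)&(s>140)&(v>150),orange=(abs(h-10)<6)&(s>170)&(v>90),green=(abs(h-65)<15)&(s>120)).items():
        if n!="green":
            m[:110 if c=="top" else 200]=0
        b=blob(m);px[c,n]=b[0];print(c,n,b[0].round(1),b[1])
        if n=="green":
            gm=b[2]
            if c=="top":
                rr=cv2.minAreaRect(np.argwhere(gm)[:,::-1].astype(np.float32));P=onplane(d,cv2.boxPoints(rr),.07);print("basin rim",P.round(4).tolist(),P.mean(0))
        if n=="orange" and c=="top":
            m2=b[2]&(v>v[b[2]].max()-45);b2=blob(m2);print("end",b2[:2],cv2.minAreaRect(np.argwhere(b2[2])[:,::-1].astype(np.float32)))
            e=b2[0];print("handle end",onplane(d,e,.155))
for n in("blue","yellow"):
    for c in ds: print(n,c,onplane(ds[c],px[c,n],.02).round(4))
    t=tri(ds.values(),[px[c,n] for c in ds]);print(t.x.round(4),t.cost)
for c in ds:
  b,y=[onplane(ds[c],px[c,n],.02)[0,:2] for n in("blue","yellow")]
  v=y-b;yaw=np.arctan2(v[1],v[0])-np.arctan2(138,120);print(c,"slab yaw",np.degrees(yaw),np.linalg.norm(v),"exp",np.hypot(.12,.138),"mid",(b+y)/2)
d=ds["top"]
# stand silhouette & foot
m=nets.silhouettes("top","stand")[0]["mask"];print("stand rect",cv2.minAreaRect(np.argwhere(m)[:,::-1].astype(np.float32)))
H=hsv(d);blk=blob((H[...,2]<45)&(np.indices(H.shape[:2])[1]>400)&(np.indices(H.shape[:2])[0]<400));print("foot blk",blk[0],blk[1])
cv2.imwrite("pics/c1.png",np.hstack([cv2.resize(d["frame"][280:355,425:525],(400,300),interpolation=0),cv2.resize(ds["side"]["frame"][325:425,290:390],(300,300),interpolation=0)])[:,:,::-1])
E
```

```text
top blue [342.7 303.6] 73
top yellow [288.6 244.4] 77
top orange [478.6 322.9] 135
end (array([478.77966102, 323.02542373]), np.int32(118)) ((478.5, 323.0), (10.0, 11.0), 90.0)
handle end [[ 0.42776011 -0.3423926   0.155     ]]
top green [172.7 319.1] 11410
basin rim [[0.5663, 0.4103, 0.07], [0.5716, 0.1983, 0.07], [0.312, 0.1887, 0.07], [0.3069, 0.3975, 0.07]] [0.43920273 0.29869783 0.07      ]Traceback (most recent call last):
  File "<stdin>", line 9, in <module>
  File "h.py", line 16, in blob
    n,l,s,c=cv2.connectedComponentsWithStats(m.astype(np.uint8)); i=1+np.argmax(s[1:,4]); return c[i],s[i,4],l==i
                                                                      ~~~~~~~~~^^^^^^^^^
    return _wrapfunc(a, 'argmax', axis=axis, out=out, **kwds)
    return bound(*args, **kwds)
ValueError: attempt to get argmax of an empty sequence
```

Run:
```python
from h import *
ds={c:capture(c) for c in("top","side")}
px={}
W={"top":{"blue":(342,304),"yellow":(289,245)},"side":{"blue":(282,303),"yellow":(304,257)}}
for c,d in ds.items():
    f=d["frame"].astype(float)
    for n,(u,v) in W[c].items():
        w=9;p=f[v-w:v+w+1,u-w:u+w+1]
        s=p[...,2]-p[...,0] if n=="blue" else p[...,0]-p[...,2]
        b=blob(s>(s.min()*.5+s.max()*.5));px[c,n]=b[0]+[u-w,v-w]
        print(c,n,px[c,n].round(2),b[1],onplane(d,px[c,n],.02).round(4))
for n in("blue","yellow"):
    t=tri(ds.values(),[px[c,n] for c in ds]);print(t.x.round(4),t.cost)
for c in ds:
  b,y=[onplane(ds[c],px[c,n],.02)[0,:2] for n in("blue","yellow")]
  v=y-b;yaw=np.arctan2(v[1],v[0])-np.arctan2(138,120);o=(b+y)/2-R.from_euler("z",yaw).as_matrix()[:2,:2]@[0,-.001];print(c,"slab yaw",np.degrees(yaw),np.linalg.norm(v),"exp",np.hypot(.12,.138),"origin",o)
d=ds["top"]
cv2.imwrite("pics/c1.png",np.hstack([cv2.resize(d["frame"][280:355,425:525],(400,300),interpolation=0),cv2.resize(ds["side"]["frame"][325:425,290:390],(300,300),interpolation=0)])[:,:,::-1])
```

```text
top blue [342.7  303.71] 83 [[ 0.4623 -0.0754  0.02  ]]
top yellow [288.9  244.65] 91 [[0.599  0.0454 0.02  ]]
side blue [281.85 302.69] 59 [[ 0.4602 -0.0753  0.02  ]]
side yellow [303.24 255.29] 51 [[0.5969 0.0459 0.02  ]]
[ 0.4614 -0.0749  0.0191] 0.1642544536228123
[0.5982 0.0459 0.0194] 0.1738364639081984
top slab yaw -7.52406252549084 0.18243538596885772 exp 0.18287700784953806 origin [ 0.53076413 -0.01400533]
side slab yaw -7.4378332105544835 0.18273875126548259 exp 0.18287700784953806 origin [ 0.52867112 -0.01374641]
```

View pics/c1.png

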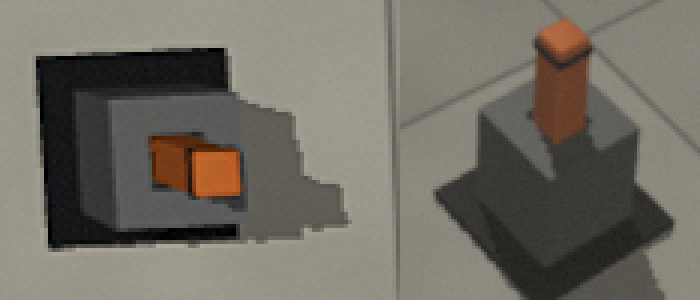

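```bash
cat >> h.py <<'E'
SY=np.radians(-7.5);SO=np.array([.5297,-.0139,0]);SR=R.from_euler("z",SY).as_matrix()
JP=[SO+SR@np.array(p) for p in [(-.035,-.070,.01),(-.035,.040,.01),(.060,.040,.01)]]
BC=np.array([.439,.299,0]);BY=np.radians(2.4)
G=r.grasp_offset
def pose(tip,h,t,flip,s=0.,g=.115):
    """TCP pose: scraper tip at `tip`; h heading of tool lean; t tool/scraper angle; s rotation of the scraper towards lying (tip goes to -h)."""
    H=np.array([np.cos(h),np.sin(h),0]);D=np.array([0,0,-1.])
    td=np.cos(s)*D-np.sin(s)*H          # tip direction
    z=np.cos(t-s)*D+np.sin(t-s)*H
    y=np.cross([0,0,1.],H)*(1 if not flip else -1);x=np.cross(y,z)
    return np.asarray(tip)-td*g+G*z, R.from_matrix(np.c_[x,y,z]).as_rotvec()
E
python3 - <<'E'
from h import *
d=capture("side");print("handle end side",onplane(d,(344.5,336),.155))
D=np.degrees
f=lambda *a,**k:r.inverse_kinematics(*pose(*a,**k))
for td in(0,20,30,45,60):
  t=np.radians(td)
  for flip in(0,1):
    st=[(k*90) for k in range(4) if f([.428,-.342,.005],np.radians(2+90*k),t,flip) is not None and f([.428,-.342,.105],np.radians(2+90*k),t,flip) is not None]
    sk=[a for a in range(-180,180,30) if all(f(p+[0,0,dz],np.radians(a),t,flip) is not None for p in JP for dz in(0,.08))]
    ly=[]
    for k in range(4):
      chi=BY+k*np.pi/2   # tip heading
      for s in(90,75,60):
        u=np.array([np.cos(chi),np.sin(chi),0])
        ok=[z for z in(.018,.12) if f(BC+u*.09+[0,0,z],chi+np.pi,t,flip,s=np.radians(s)) is not None]
        if len(ok)==2: ly.append((k*90,s))
    print(td,flip,st,sk,ly)
E
```

```text
handle end side [[ 0.42606712 -0.3437625   0.155     ]]
0 0 [0, 90, 180, 270] [-180, -150, -120, -90, -60, -30, 0, 30, 60, 120, 150] [(0, 90), (0, 75), (90, 90), (90, 75), (90, 60), (180, 90), (180, 75), (180, 60), (270, 90), (270, 75), (270, 60)]
0 1 [0, 90, 180, 270] [-180, -150, -120, -60, -30, 0, 30, 60, 90, 120, 150] [(0, 90), (0, 75), (90, 90), (90, 75), (90, 60), (180, 90), (180, 75), (180, 60), (270, 90), (270, 75), (270, 60)]
20 0 [0, 90, 180, 270] [-180, -150, -120, -90, -60, -30, 0, 30, 90, 120, 150] [(0, 90), (90, 90), (90, 75), (90, 60), (180, 90), (180, 75), (180, 60), (270, 90), (270, 75), (270, 60)]
20 1 [0, 90, 180, 270] [-180, -150, -120, -90, -30, 0, 30, 60, 90, 120, 150] [(0, 90), (90, 90), (90, 75), (90, 60), (180, 90), (180, 75), (180, 60), (270, 90), (270, 75), (270, 60)]
30 0 [0, 90, 180, 270] [-180, -150, -120, -90, -60, 60, 90, 120, 150] [(0, 90), (90, 90), (90, 75), (90, 60), (180, 90), (180, 75), (180, 60), (270, 90), (270, 75), (270, 60)]
30 1 [0, 90, 180] [-180, -150, -120, -90, 30, 60, 90, 120, 150] [(0, 90), (90, 90), (90, 75), (90, 60), (180, 90), (180, 75), (180, 60), (270, 90), (270, 75), (270, 60)]
45 0 [0, 90, 180] [-180, -150, -120, -90, 30, 60, 90, 120, 150] [(0, 60), (90, 90), (90, 75), (90, 60), (180, 90), (180, 75), (180, 60), (270, 90), (270, 75), (270, 60)]
45 1 [0, 90, 180] [-180, -150, -120, -90, 30, 60, 90, 120, 150] [(0, 60), (90, 90), (90, 75), (180, 90), (180, 75), (180, 60), (270, 90), (270, 75), (270, 60)]
60 0 [0, 90, 180] [-180, -150, -120, 0, 30, 60, 90, 120, 150] [(0, 75), (0, 60), (90, 90), (90, 75), (90, 60), (180, 90), (180, 75), (180, 60), (270, 90), (270, 75), (270, 60)]
60 1 [0, 90, 180] [-180, -150, -120, 0, 30, 60, 90, 120, 150] [(0, 75), (0, 60), (90, 90), (90, 75), (90, 60), (180, 90), (180, 75), (180, 60), (270, 90), (270, 75), (270, 60)]
```

Run:
```python
from h import *
def f(*a,**k):
    q=r.inverse_kinematics(*pose(*a,**k)); return None if q is None else np.round(q,2).tolist()
for td in (50,60):
 t=np.radians(td)
 for flip in(0,1):
  print("T",td,"flip",flip)
  for k in range(4): print(" stand",k*90,f([.428,-.342,.005],np.radians(2+90*k),t,flip))
  for a in range(-180,180,30): print(" stroke",a,[f(p,np.radians(a),t,flip) for p in JP[::2]])
  for k in(0,2):
   for s in(70,80,90):
    chi=BY+k*np.pi/2;u=np.array([np.cos(chi),np.sin(chi),0])
    print(" lay",k*90,s,[f(BC+u*o+[0,0,.012],chi+np.pi,t,flip,s=np.radians(s)) for o in (.08,.105)])
```

```text
T 50 flip 0
 stand 0 [-1.03, 0.34, 2.33, 1.63, 0.74, 2.2]
 stand 90 [-0.92, 0.63, 1.8, 0.46, 1.5, 1.96]
 stand 180 [-0.53, 0.65, 1.76, -0.42, 1.52, 1.21]
 stand 270 None
 stroke -180 [[-0.15, 0.61, 1.81, -0.11, 1.58, 1.47], [-0.01, 0.74, 1.58, -0.01, 1.7, 1.57]]
 stroke -150 [[-0.01, 0.58, 1.88, -0.4, 1.49, 1.24], [0.12, 0.72, 1.62, -0.31, 1.63, 1.28]]
 stroke -120 [[0.11, 0.51, 2.01, -0.69, 1.31, 1.06], [0.23, 0.65, 1.74, -0.6, 1.45, 1.05]]
 stroke -90 [[0.18, 0.41, 2.18, -1.03, 1.07, 0.95], [0.3, 0.55, 1.92, -0.9, 1.2, 0.89]]
 stroke -60 [None, None]
 stroke -30 [[-0.02, 0.21, 2.52, 3.94, 0.54, 1.19], None]
 stroke 0 [[-0.34, 0.2, 2.55, 2.59, 0.51, 1.84], [-0.01, 0.31, 2.37, 3.12, 0.4, 1.59]]
 stroke 30 [[-0.56, 0.26, 2.44, 1.64, 0.75, 2.16], [-0.23, 0.34, 2.3, 1.91, 0.59, 2.19]]
 stroke 60 [[-0.61, 0.37, 2.26, 1.11, 1.02, 2.19], [-0.33, 0.43, 2.14, 1.28, 0.9, 2.31]]
 stroke 90 [[-0.55, 0.47, 2.07, 0.76, 1.26, 2.1], [-0.32, 0.54, 1.95, 0.89, 1.2, 2.24]]
 stroke 120 [[-0.43, 0.55, 1.92, 0.46, 1.45, 1.94], [-0.24, 0.64, 1.76, 0.59, 1.45, 2.08]]
 stroke 150 [[-0.3, 0.6, 1.83, 0.17, 1.
[... 4447 characters left out ...]
, 2.15, 1.42, 1.05, -1.0]]
 stroke 90 [[-0.59, 0.55, 2.04, 0.82, 1.39, -1.11], [-0.36, 0.61, 1.92, 0.99, 1.33, -0.99]]
 stroke 120 [[-0.46, 0.64, 1.87, 0.5, 1.59, -1.24], [-0.27, 0.71, 1.72, 0.65, 1.59, -1.1]]
 stroke 150 [[-0.3, 0.69, 1.77, 0.19, 1.72, -1.43], [-0.14, 0.79, 1.57, 0.33, 1.79, -1.3]]
 lay 0 70 [[0.63, 0.36, 2.24, -0.24, 0.41, -0.77], [0.6, 0.38, 2.2, -0.22, 0.43, -0.81]]
 lay 0 80 [None, None]
 lay 0 90 [None, None]
 lay 180 70 [[0.49, 0.49, 2.0, 0.11, 0.81, 1.95], [0.51, 0.47, 2.04, 0.11, 0.79, 1.96]]
 lay 180 80 [[0.46, 0.59, 1.91, 0.17, 0.97, 1.87], [0.48, 0.57, 1.96, 0.18, 0.95, 1.88]]
 lay 180 90 [[0.44, 0.69, 1.82, 0.22, 1.12, 1.82], [0.45, 0.67, 1.87, 0.23, 1.1, 1.83]]
```

```bash
cat >> h.py <<'E'
T=np.radians(55);TIP0=np.array([.427,-.343,.005]);HS=np.radians(182)
E
python3 - <<'E'
from h import *
p,o=pose(TIP0,HS,T,0);z=R.from_rotvec(o).as_matrix()[:,2]
r.move_to(p-.12*z+[0,0,.08],o); print(telemetry.read_qpos().round(2))
r.movel(p-.10*z,vel=.2)
print(r.movel(p,vel=.08,f_stop=12), telemetry.read_force().round(1))
r.gripper_close(); print("w",telemetry.read_grip_width(),telemetry.read_force().round(1),telemetry.read_eef_pos()-p,telemetry.read_t())
d=capture("side");cv2.imwrite("pics/g.png",d["frame"][150:450,200:600,::-1])
E
```

```text
[-0.46  0.61  1.53 -0.42  1.88  1.14]
False [-0.1  0.1 -0.1]
w 0.024416276852586804 [-0.5 -0.1  0.2] [ 3.47851026e-06 -2.73145615e-07 -2.25725208e-05] 8.375
```

View pics/g.png

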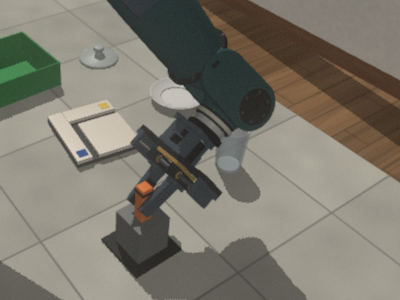

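The picture shows the jaws across the orange handle (about 143,190 in the crop), clear of the stand and tumbler. I'll lift it and hold it above the start of the joint.

Run:
```python
from h import *
p,o=pose(TIP0,HS,T,0)
print(r.movel(p+[0,0,.11],vel=.1,f_stop=15),telemetry.read_force().round(1),telemetry.read_grip_width())
p,o=pose(JP[0]+[0,0,.045],np.pi,T,0)
r.move_to(p+[0,0,.06],o); r.movel(p,vel=.1); r.dwell(.3)
print(telemetry.read_t(),telemetry.read_force().round(1))
ims=[]
for c in("top","side"):
    d=capture(c);q=proj(d,JP[0]+[0,0,.045])[0];j=proj(d,JP[0])[0];print(c,"tip expected px",q,"joint start",j)
    for n in("scraper_tip","scraper"): print(n,[(x["pixel"],round(x["p"],2)) for x in nets.recognise(c,n)[:1]])
    u,v=int(j[0]),int(j[1])-25; w=50
    im=cv2.resize(d["frame"][v-w:v+w,u-w:u+w],(400,400),interpolation=0)
    ims.append(im)
cv2.imwrite("pics/t.png",np.hstack(ims)[:,:,::-1])
```

```text
False [ 0.3  0.7 -2.1] 0.02404296412307593
11.775 [-0.3 -0.3 -1.2]
top tip expected px [344.81796826 293.98123681] joint start [343.71479305 293.09223709]
scraper_tip [([430.3, 188.1], 0.51)]
scraper [([286.2, 262.4], 0.64)]
side tip expected px [292.32796572 287.22082335] joint start [292.48553781 302.70522688]
scraper_tip [([286.6, 254.7], 0.91)]
scraper [([288.7, 256.2], 0.91)]
```

View pics/t.png

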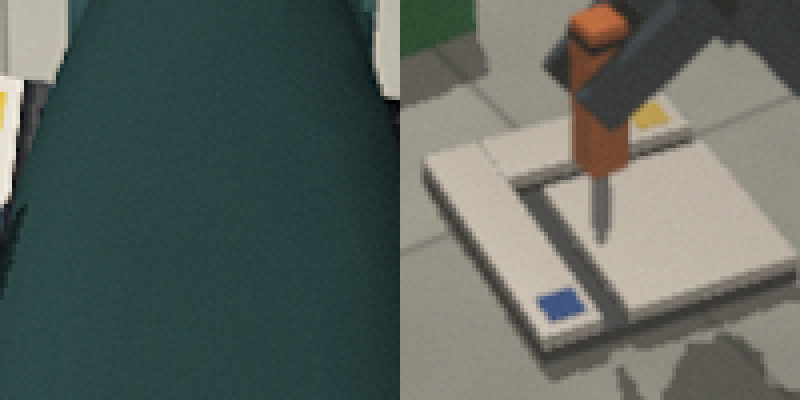

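Side view: the tip is at about (292.4, 287.7) px against a predicted (292.3, 287.2), so the grip is as planned. The arm hides the top view. I'm lowering it into the joint with a force stop.

```bash
sed -i 's/SO=np.array(\[.5297,-.0139/SO=np.array([.5291,-.0138/' h.py
python3 - <<'E'
from h import *
p,o=pose(JP[0],np.pi,T,0)
r.movel(p+[0,0,.016],vel=.1)
s=r.movel(p-[0,0,.004],vel=.02,f_stop=3); print(s,telemetry.read_force().round(1),"tip above nominal floor mm",(telemetry.read_eef_pos()-p)*1e3,telemetry.read_t())
d=capture("side");cv2.imwrite("pics/i.png",cv2.resize(d["frame"][230:330,230:350],(720,600),interpolation=0)[:,:,::-1])
E
```

```text
True [ 0.4 -0.7  4.9] tip above nominal floor mm [-0.10851278 -0.00476447 -0.70115458] 13.3
```

View pics/i.png

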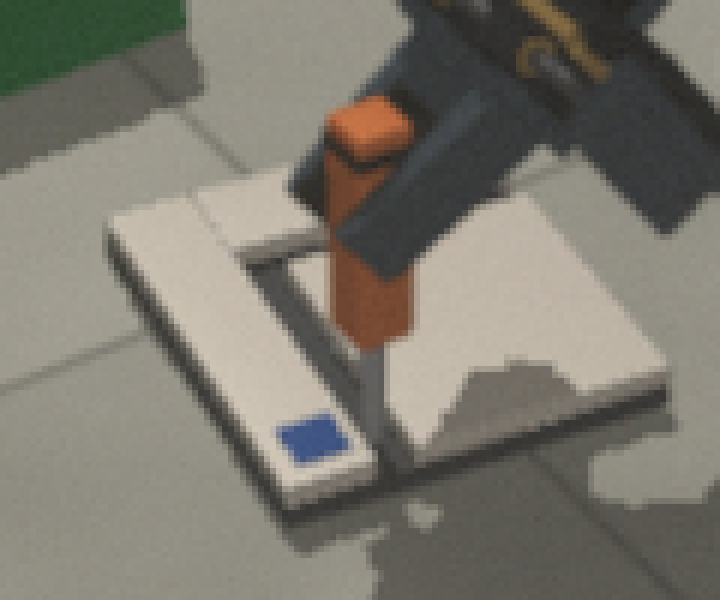

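The tip is in the joint beside the blue mark (about 375,450 in the crop), touching the floor with about 5 N. I'll draw in short segments and watch the side force.

```bash
cat > s.py <<'E'
from h import *
def stroke(a,b,n,z,off=np.zeros(3)):
    for i in range(1,n+1):
        q=a+(b-a)*i/n+off; p,o=pose(q,np.pi,T,0); p[2]=z
        s=r.movel(p,vel=.026,f_stop=12)
        F=SR.T@telemetry.read_force(); print(i,s,"F slab",F.round(1),"err mm",((telemetry.read_eef_pos()-p)*1e3).round(1),round(telemetry.read_t(),2))
        if s: return False
    return True
E
python3 - <<'E'
from s import *
z=telemetry.read_eef_pos()[2]
open("z","w").write(str(z))
stroke(JP[0],JP[1],3,z)
E
```

```text
1 False F slab [-0.7 -1.8  5.1] err mm [-0.   0.1 -0. ] 14.91
2 False F slab [ 0.1 -0.3  4.3] err mm [0.  0.1 0. ] 16.47
3 False F slab [ 0.4 -0.6  4. ] err mm [0.  0.1 0. ] 18.02
```

Run:
```python
from s import *
z=float(open("z").read())
stroke(JP[1],JP[2]+SR@[.001,0,0],3,z)
d=capture("side");cv2.imwrite("pics/f.png",cv2.resize(d["frame"][215:315,230:350],(720,600),interpolation=0)[:,:,::-1])
```

```text
1 False F slab [ 0.3 -0.2  4.6] err mm [ 0.3 -0.   0. ] 19.41
2 False F slab [-1.8 -0.1  4.7] err mm [ 0.2 -0.  -0. ] 20.79
3 False F slab [-1.6  0.1  4.9] err mm [ 0.2 -0.  -0. ] 22.18
```

View pics/f.png

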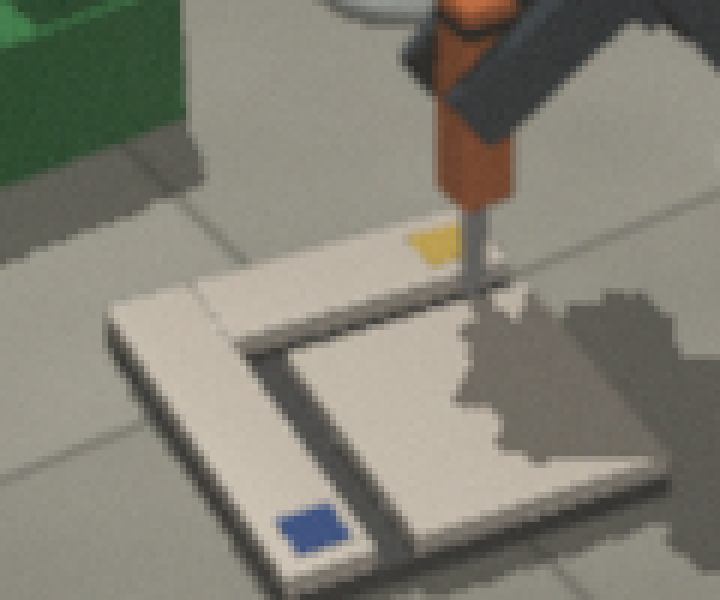

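Side view: the tip is still in the joint beside the yellow mark (about 475,290 in the crop). Next I'll lift it and carry it to the basin.

```bash
sed -i 's/BC=np.array(\[.439,.299/BC=np.array([.439,.303/' h.py
python3 - <<'E'
from h import *
r.movel(telemetry.read_eef_pos()+[0,0,.20],vel=.15)
s=np.radians(79);u=np.array([-np.cos(BY),-np.sin(BY),0])
f=lambda z:pose(BC+.105*u+[0,0,z],BY,T,0,s=s)
r.move_to(*f(.20)); print(telemetry.read_qpos().round(2),telemetry.read_t())
d=capture("side");cv2.imwrite("pics/l.png",d["frame"][60:360,60:460,::-1])
p,o=f(.045);r.movel(p,vel=.12)
p,o=f(.005);print(r.movel(p,vel=.02,f_stop=4),telemetry.read_force().round(1),(telemetry.read_eef_pos()-p)*1e3,telemetry.read_grip_width(),telemetry.read_t())
E
```

```text
[ 0.47  0.31  1.9   0.18  1.32 -1.22] 26.0667
True [ 1.5 -0.7  4.2] [0.02852715 0.02250186 2.37913208] 0.023899895136775703 29.2417
```

View pics/l.png

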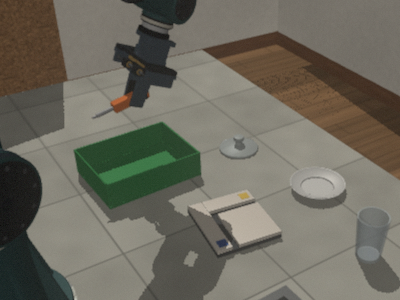

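The picture shows the scraper nearly level over the basin, and it then touched the floor at the expected height. Now I'll release and retract.

Run:
```python
from h import *
r.gripper_open()
p=telemetry.read_eef_pos();z=R.from_rotvec(telemetry.read_tcp_rot()).as_matrix()[:,2]
print(r.movel(p-.12*z,vel=.1,f_stop=15),telemetry.read_force().round(1))
r.movel(p-.12*z+[0,0,.12],vel=.2)
r.goto_joints([1.315,.379,1.734,0,1.028,-.033]); r.dwell(.5);print(telemetry.read_t())
ims=[]
for c in("top","side"):
    d=capture(c);ims.append(cv2.resize(d["frame"],(400,300)) if 0 else d["frame"][(120 if c=="top" else 140):(420 if c=="top" else 440),110:510])
cv2.imwrite("pics/e.png",np.hstack(ims)[:,:,::-1])
d=capture("top");h=hsv(d).astype(int);m=(abs(h[...,0]-65)<15)&(h[...,1]>120);b=blob(m);print(b[0],b[1])
```

```text
False [-0.1 -0.6  0.3]
34.7917
[172.42789135 318.88098572] 10713
```

View pics/e.png

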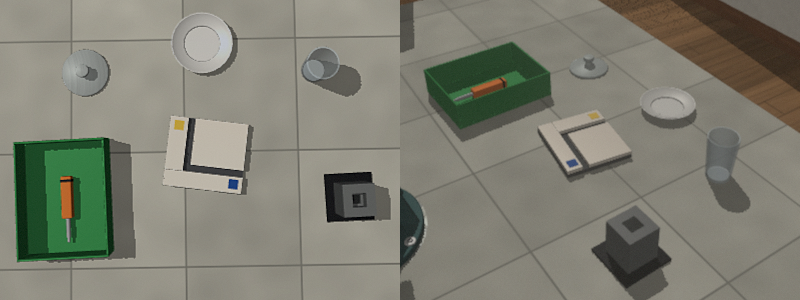

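The scraper lies flat in the basin, at about (67,205) in the top crop, and the basin and the other things look unmoved.

```bash
python3 -c "
from bench import job_done,telemetry
print(telemetry.read_t());print(job_done())"
```

```text
34.9417
the job is handed in; nothing more can be done
None
```

The job is done and handed in at about 35 s of the 67 s allowed; no verdict was reported. I took the scraper out of its stand and drew its tip along the joint from the blue mark, round the bend, to the yellow mark. I then laid it on its side in the basin.

- **Stroke:** it ran at about 2.4 cm/s. The tip stayed on the joint floor with 4–5 N, and the side force never read above 2 N. I aimed 1 mm past the finish point to allow for measuring error.
- **Laying down:** I let go with the scraper about 11° from flat, its tip on the basin floor, so it settled the last bit by itself.
- **Last checks:** both cameras show it lying flat in the basin with the gripper clear. The basin's centre moved less than 0.5 pixel (about 1 mm). The tumbler, saucer and lid look unmoved by eye; I did not measure them.
- **Disagreement:** the two cameras differed by about 2 mm on the slab's position in x. I used a value weighted towards the side camera, and the tip went in without catching. The arm hid the tip from the top camera when I checked it above the joint, so I checked it there and during the stroke only from the side.

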